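Scoop the milling balls into the yellow jar

TASK

Take the scoop that stands in the blue tray, scoop up both white milling balls together and tip them into the jar with the yellow band. Never touch the balls with the fingers. Then stand the empty scoop back on the floor of the tray and let go of it.

Things in the scene. Friction and masses are not known exactly. Their poses are not given: they have to be found in the camera images.
- scoop_grip (a point): Centre of the orange handle of a loose aluminium scoop. x points out of its open mouth, z up the handle. Handle 16 (x) x 26 (y) x 64 mm (z), over the rear. Underside 100 mm below; flat 1.6 mm floor from the back wall 16 mm behind to the lip 60 mm ahead, 66 mm wide (62 inside), sides 24 mm high. Balls roll out when the mouth tilts down, stay when it tilts up. Starts in the tray facing the balls.
- tray: Blue open tray, fixed to the bench. Origin at the centre of its underside, x along its length. Inside 190 mm (x) by 100 mm (y), flat floor 5 mm above the origin, upright walls up to 35 mm, small ledges outside at the ends. The scoop stands in its -x half; the end wall to scoop against has its inner face at x = +95 mm.
- ball_1_center (a point): Centre of a loose white smooth ceramic ball, 25 mm in diameter, about 0.04 kg, in the tray near its middle line, nearer the +x end wall. It rolls easily.
- ball_2_center (a point): Centre of the second loose white ball, the same size, between ball 1 and the scoop.
- yellow_jar: Open steel jar with a yellow band round it, fixed to the bench. Origin at the centre of its underside. 99 mm across outside at the band, 88 mm inside, 45 mm high, inner floor 6 mm up. A like jar with a red band, not listed, stands near it and is the wrong one.
Mind the look-alikes: they are no part of the job. Leave any turquoise look-alike of the part that bears scoop_grip alone.

How it is judged (in metres and radians):
On the way, in this order (a step that is already met when the one before it is completed fails the run):
1. both balls lie in the scoop and the scoop is lifted out of the tray (x of ball_1_center in the frame of scoop_grip between -0.02 and 0.06 m and x of ball_2_center in the frame of scoop_grip between -0.02 and 0.06 m and z of ball_1_center in the frame of scoop_grip between -0.1 and -0.05 m and z of ball_2_center in the frame of scoop_grip between -0.1 and -0.05 m and height (world z) of each of ball_1_center, ball_2_center above 0.05 m), for 0.2 s.
2. both balls lie in the jar with the yellow band (horizontal distance between each of ball_1_center, ball_2_center and yellow_jar below 0.042 m and height (world z) of each of ball_1_center, ball_2_center below 0.04 m), for 0.2 s.
At the end, for the whole second after the job is handed in: Both white balls lie in the jar with the yellow band (centres within 42 mm of its axis and below its rim), and the empty scoop stands at rest on the floor of the tray, within 10 degrees of upright and with its handle's centre no more than 112 mm above the bench, released (all of step 2 and x of scoop_grip in the frame of tray between -0.1 and 0.1 m and y of scoop_grip in the frame of tray between -0.055 and 0.055 m and height (world z) of scoop_grip below 0.112 m and angle between scoop_grip's own z axis and vertical below 0.17 rad and linear speed of scoop below 0.03 m/s); the robot touches nothing.
It fails at once if a ball is touched by the fingers (contact force between the fingers and ball_1 above 0.3 N or contact force between the fingers and ball_2 above 0.3 N).
It also fails if it takes over 53 s, if anything falls off the work surface, if the arm or the gripper's body presses on something with over 40 N, if the wrist force passes 120 N, or if a joint passes its speed limit or range.

ROBOT

A 6-joint arm with a two-finger parallel gripper is mounted at the origin on a cart in front of the work surface, level with it; the furniture and walls round the work are solid. World frame = base frame: x ahead of the robot, y to its left, z up, the work surface at z = 0. Lengths are in m, angles in degrees, forces in N, time in s.
With the tool pointing down it reaches from about 0.4 to 0.825 m from the base axis. Payload 7 kg.
Tool frame: the origin (TCP) lies between the finger pads; the fingertips stand 22 mm ahead of it and the grasp point (between the pads) lies 3 mm ahead of it; z points along the fingers, y is the line along which they close (so a half turn about z gives the same grasp; the last joint's range is limited). The gripper opens to 88 mm and grips with 3 to 60 N. Pads are 19 mm wide; open, the fingers measure 130 mm over their backs; the gripper's body (78 mm by 193 mm) begins 47 mm behind the grasp point.
Start: joints at [-58.035, 20.546, 0.682, 0, -70.136, -16.507], TCP at [0.18, -0.651, 0.249] pointing down, gripper open.
Joint ranges: [-176.03, 176.03], [-82.01, 121.73], [-58.28, 71.71], [-173.87, 95.51], [-174.79, -0.11], [-173.66, 173.66]. Speed limits (degrees/s): [136.94, 136.94, 172.46, 180, 180, 180].

INTERFACE

Orientations are given as [roll, pitch, yaw] about the fixed x, y, z axes, in that order (R = Rz(yaw) Ry(pitch) Rx(roll)).
In Python, from plant import ctrl gives the robot as it stands.
- The arm moves only by the tool apply_moves, never from a script. Its argument "targets" is a list of rows, each an object with "travel": the shift along the tool's x, y, z in mm, a list of three; "roll": the turn about the tool's z in degrees; "jaw": the finger opening in mm, from 0 to 87.6. In form: [{"travel": [tx, ty, tz], "roll": roll, "jaw": jaw}, ...]. A call has 1 to 10 rows; each row shifts and turns the commanded pose from where the row before left it, along the tool's axes as they then stand; what a row does not reach is not made up. A row lasts 1/10 s, in which the tool goes at most 50 mm and 8.59 degrees, less where a joint would pass 70% of its speed; a pose out of reach is approached as far as the arm can. A call with a gripper value outside its range is refused whole. The fingers move at their own pace and stop on an object; the grip force is fixed at half the most. Time passes only in rows, so rows that do not move let the fingers close. It gives the time, the measured TCP pose, the force, the opening and the grip force at its end, in the units of the state.
- ctrl.get_obs(): the state, without advancing time (a new reading comes with each control period).
- ctrl.snapshot(name): name is "scene" or "top"; returns the picture (384x512x3 uint8, red, green, blue); there is no depth.
- ctrl.calibration(name): a dict with "K" (3x3 intrinsics, pixels), "extrinsics" (4x4, takes a point from camera to world coordinates). Camera axes: x right, y down, z forward; pixel columns grow to the right and rows downward; lengths in m; the calibration is good to about 2 mm. A picture is of the moment at which its call begins. calibration takes no time and is no camera call.
- ctrl.close_job(): hands the job in; it is judged then, once.
The state is a dict: "clock": time; "joint_pos": joint angles; "qvel": joint speeds; "tau": joint torques, N m; "tool_pos": TCP position; "orientation": TCP orientation; "force": force on the tool from outside, world axes, zero at the start; "moment": the same for the moment, N m; "opening": finger opening in m; "gripper_force": force on a finger pad.
Only numpy, scipy, OpenCV 4.12 (cv2) and the standard library are available. Lean on these libraries where they do the work, as an engineer would, in place of code of your own. Each camera call takes 0.05 s, during which the arm holds its last target. There are 200 camera calls.

## Working session

There is one attempt and no reset: what is moved stays moved. The work goes in short steps, Python scripts to look and compute and a tool call to move; the robot and the scene stay as the last step left them, time stands still between calls to the robot, and variables do not carry over. Pictures are saved under pics/ and viewed, at most 10 in all, crops included, and the job is handed in when it is done.

Besides the shell and the picture viewer there is one more tool, called as name(argument=value, ...), one argument or row to a line, values as JSON. apply_moves: Moves the arm, as the interface text tells. Its arguments: {"type":"object","properties":{"targets":{"type":"array","items":{"type":"object","properties":{"travel":{"type":"array","items":{"type":"number"}},"roll":{"type":"number"},"jaw":{"type":"number"}}}}},"required":["targets"]}

```bash
mkdir -p pics; ls; python3 - <<'E'
from plant import ctrl
import cv2,numpy as np
for n in("scene","top"):
    im=ctrl.snapshot(n); np.save(f"pics/{n}0.npy",im); cv2.imwrite(f"pics/{n}0.png",im[:,:,::-1])
    c=ctrl.calibration(n); print(n,np.round(c["K"],2).tolist(),np.round(c["extrinsics"],4).tolist())
o=ctrl.get_obs();print({k:np.round(v,4) for k,v in o.items()})
E
```

```text
pics
scene [[483.35, 0.0, 245.02], [0.0, 483.35, 189.79], [0.0, 0.0, 1.0]] [[0.6998, -0.3465, 0.6247, -0.1915], [-0.7143, -0.3537, 0.6039, -0.566], [0.0117, -0.8688, -0.4949, 0.627], [0.0, 0.0, 0.0, 1.0]]
top [[489.57, 0.0, 255.89], [0.0, 489.57, 189.87], [0.0, 0.0, 1.0]] [[0.0275, -0.9891, 0.1444, 0.2984], [-0.9995, -0.0253, 0.0167, 0.0749], [-0.0129, -0.1447, -0.9894, 1.1241], [0.0, 0.0, 0.0, 1.0]]
{'clock': np.float64(0.1), 'joint_pos': array([-5.80363e+01,  2.05891e+01,  6.38900e-01, -1.86000e-02,
       -7.01361e+01, -1.65073e+01]), 'qvel': array([ 0.1002, -0.1211,  0.1836,  0.1284,  0.0991,  0.0115]), 'tau': array([-3.00000e-04, -5.84164e+01,  2.93754e+01,  7.01550e+00,
        1.02000e-02, -1.00000e-04]), 'tool_pos': array([ 0.1798, -0.6502,  0.2477]), 'orientation': array([ 1.799123e+02, -7.700000e-03, -1.645500e+02]), 'force': array([-0.6687,  0.0362, -0.4346]), 'moment': array([ 0.0024, -0.031 ,  0.0132]), 'gripper_force': np.float64(0.0), 'opening': np.float64(0.0873)}
```

View pics/scene0.png

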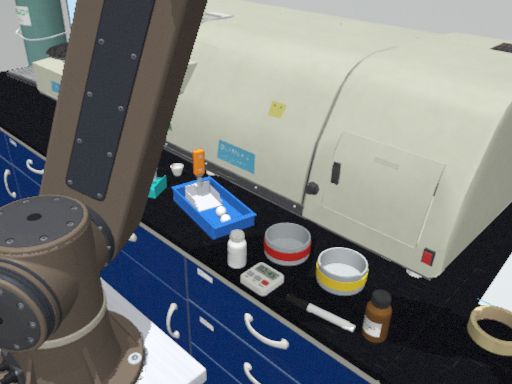

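View pics/top0.png

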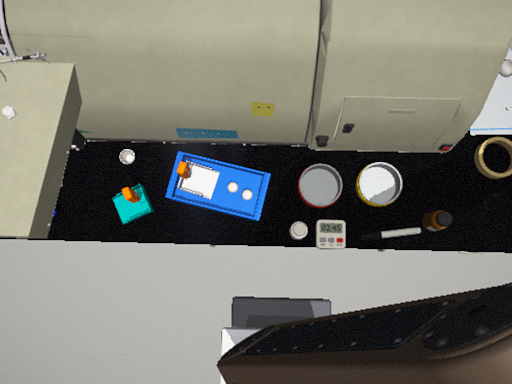

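```bash
cat > h.py <<'E'
import numpy as np,cv2
from plant import ctrl
C={n:ctrl.calibration(n) for n in("scene","top")}
def ray(n,u,v):
    K=np.array(C[n]["K"]);E=np.array(C[n]["extrinsics"])
    d=E[:3,:3]@np.linalg.solve(K,[u,v,1.]);return E[:3,3],d
def onz(n,u,v,z):
    o,d=ray(n,u,v);return o+d*(z-o[2])/d[2]
def tri(a,b):
    A=[];B=[]
    for n,(u,v) in(("scene",a),("top",b)):
        o,d=ray(n,u,v);d/=np.linalg.norm(d);P=np.eye(3)-np.outer(d,d);A.append(P);B.append(P@o)
    return np.linalg.lstsq(np.vstack(A),np.hstack(B),rcond=None)[0]
def hsv(im):return cv2.cvtColor(im,cv2.COLOR_RGB2HSV)
def blobs(m,amin=15):
    n,l,s,c=cv2.connectedComponentsWithStats(m.astype(np.uint8));return [(s[i].tolist(),c[i].round(1).tolist()) for i in range(1,n) if s[i][4]>=amin]
E
cat > m.py <<'E'
from h import *
np.set_printoptions(precision=4,suppress=True)
S={n:np.load(f"pics/{n}0.npy") for n in("scene","top")}
for n in S:
    H=hsv(S[n]);h,s,v=H[...,0],H[...,1],H[...,2]
    print(n,"orange",blobs((h<16)&(h>7)&(s>200)&(v>150)))
    print(n,"yellow",blobs((h<32)&(h>20)&(s>150)&(v>120)))
    w=(s<40)&(v>200);
    if n=="top":w[:, :225]=0;w[:,260:]=0;w[:175]=0;w[205:]=0
    else:w[:,:214]=0;w[:,235:]=0;w[:203]=0;w[228:]=0
    print(n,"white",blobs(w,8))
    b=((h>104)&(h<120)&(s>180)&(v>120)).astype(np.uint8)
    if n=="top":b[:,:150]=0;b[:,290:]=0;b[:145]=0;b[230:]=0
    else: b[:170]=0;b[:,:165]=0;b[245:]=0;b[:,265:]=0
    cs=max(cv2.findContours(b,0,2)[0],key=cv2.contourArea);r=cv2.boxPoints(cv2.minAreaRect(cs));
    print(n,"bluebox",r)
    if n=="top":
        for p in r:print(onz(n,*p,.035))
E
python3 m.py; python3 - <<'E'
import numpy as np,cv2
t=np.load('pics/top0.npy')[125:255,95:295,::-1];s=np.load('pics/scene0.npy')[140:250,140:270,::-1]
cv2.imwrite('pics/a.png',np.vstack([cv2.resize(t,None,fx=2.3,fy=2.3,interpolation=2)[:299,:460],cv2.resize(s,(355,300),interpolation=2) if 0 else cv2.copyMakeBorder(cv2.resize(s,(355,300),interpolation=2),0,0,0,105,0)]))
E
```

```text
scene orange [([196, 157, 9, 17, 61], [200.5, 164.7])]
scene yellow [([316, 262, 52, 29, 406], [340.0, 282.3])]
scene white [([214, 203, 17, 19, 151], [221.4, 211.8])]
scene bluebox [[166.  192. ]
 [200.  158. ]
 [259.5 217.5]
 [225.5 251.5]]
top orange [([177, 163, 10, 12, 20], [182.4, 170.2]), ([122, 187, 13, 15, 34], [128.9, 194.4])]
top yellow [([252, 103, 22, 13, 203], [262.2, 108.9]), ([357, 180, 25, 26, 63], [364.8, 196.0])]
top white [([228, 183, 9, 9, 65], [232.2, 186.9]), ([243, 190, 9, 9, 65], [246.8, 194.3])]
top bluebox [[164.3966 197.4515]
 [176.1332 149.7713]
 [270.7249 173.0553]
 [258.9882 220.7355]]
[0.4348 0.2985 0.035 ]
[0.5451 0.2777 0.035 ]
[0.4965 0.0608 0.035 ]
[0.388  0.0845 0.035 ]
```

View pics/a.png

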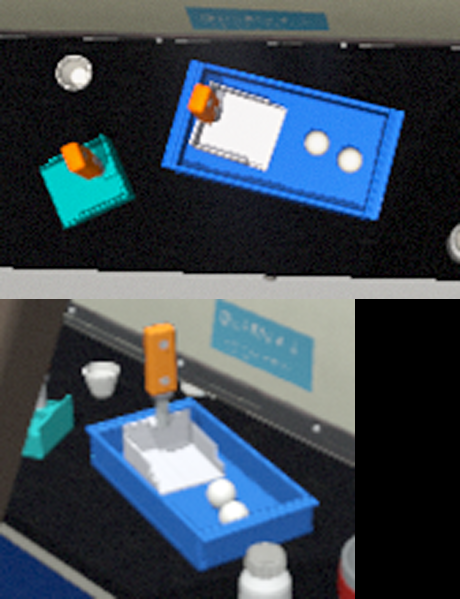

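```bash
cat > m2.py <<'E'
from h import *
np.set_printoptions(precision=4,suppress=True)
S={n:np.load(f"pics/{n}0.npy") for n in("scene","top")}
for n in S:
    H=hsv(S[n]);h,s,v=H[...,0],H[...,1],H[...,2]
    print(n,blobs((h<20)&(h>4)&(s>170)&(v>70)))
T=np.array([.4661,.1804]);ex=np.array([-.216,-.976]);ey=np.array([.976,-.216])
def tr(p):p=np.asarray(p)[:2]-T;return p@ex,p@ey
for p in((232.2,186.9),(246.8,194.3)):
    b=onz("top",*p,.0175);print("ball",b,tr(b))
b=onz("top",182.4,168.5,.13);print("handle(top,z.13)",b,tr(b))
print("tri",tri((199,162),(183,170)))
# scoop floor: white quad
H=hsv(S["top"]);w=((H[...,1]<60)&(H[...,2]>170)).astype(np.uint8);w[:, :180]=0;w[:,224:]=0;w[:155]=0;w[205:]=0
r=cv2.minAreaRect(max(cv2.findContours(w,0,2)[0],key=cv2.contourArea));print(r)
for p in cv2.boxPoints(r):q=onz("top",*p,.0066);print(p,q,tr(q))
for u in(100,200,280):print("machine",onz("top",u,142,0.0),onz("top",u,142,.03))
# yellow jar rim ellipse
sc=S["scene"];
for z in(0.045,):
    for p in((357,185),(402,184),(379,163),(380,207)):print("jar",onz("top",*p,z))
E
python3 m2.py; python3 - <<'E'
import numpy as np,cv2
t=np.load('pics/top0.npy')[130:250,290:450,::-1];s=np.load('pics/scene0.npy')[215:305,250:400,::-1]
cv2.imwrite('pics/b.png',np.vstack([cv2.resize(t,(400,300),interpolation=2),cv2.resize(s,(400,240),interpolation=2)]))
E
```

```text
scene [([193, 150, 12, 25, 237], [197.9, 162.0])]
top [([177, 162, 13, 16, 114], [182.9, 169.8]), ([121, 187, 18, 16, 153], [129.2, 194.2]), ([432, 217, 12, 12, 43], [436.1, 223.5])]
ball [0.4654 0.148  0.0175] (np.float64(0.031813585627378654), np.float64(0.006274441901869983))
ball [0.4491 0.114  0.0175] (np.float64(0.06842348005278708), np.float64(-0.002232191925277755))
handle(top,z.13) [0.4842 0.245  0.13  ] (np.float64(-0.06694283726612542), np.float64(0.0037660817935836303))
tri [0.4868 0.2476 0.1029]
((199.54998779296875, 179.84999084472656), (31.939001083374023, 29.725406646728516), 18.434947967529297)
[179.7 188.9] [0.4592 0.27   0.0066] (np.float64(-0.08594102231277875), np.float64(-0.026060382197950798))
[189.1 160.7] [0.5262 0.2513 0.0066] (np.float64(-0.08222232852009234), np.float64(0.0433217216962804))
[219.4 170.8] [0.504  0.1797 0.0066] (np.float64(-0.007544190618154948), np.float64(0.037174078195489596))
[210. 199.] [0.4375 0.1989 0.0066] (np.float64(-0.011858409309871039), np.float64(-0.03189291618450509))
machine [0.5673 0.4655 0.    ] [0.5602 0.4551 0.03  ]
machine [0.5731 0.2288 0.    ] [0.5658 0.2247 0.03  ]
machine [0.5777 0.0403 0.    ] [0.5702 0.0412 0.03  ]
jar [ 0.4726 -0.1315  0.045 ]
jar [ 0.4774 -0.2312  0.045 ]
jar [ 0.5237 -0.1807  0.045 ]
jar [ 0.4246 -0.182   0.045 ]
```

View pics/b.png

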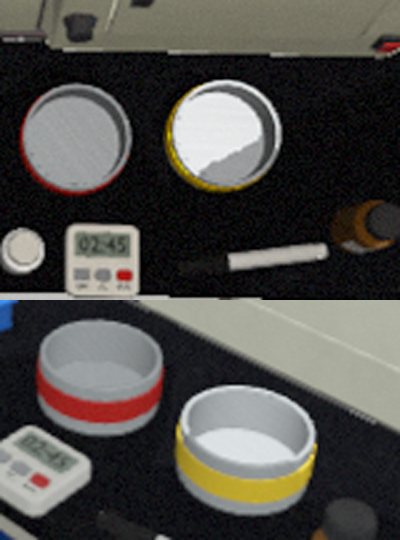

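```bash
python3 - <<'E'
from h import *
np.set_printoptions(precision=4,suppress=True)
S={n:np.load(f"pics/{n}0.npy") for n in("scene","top")}
for n in S:
    H=hsv(S[n]);m=(abs(H[...,0].astype(int)-99)<5)&(H[...,1]>110)&(H[...,2]>70);print(n,blobs(m,60))
print("label?",tri((236,156),(207,133.5)))
print("yel sticker",tri((277,109.5),(262,109)))
for p in((224,180),(290,214)):print(onz("scene",*p,0))
cv2.imwrite('pics/c.png',np.hstack([cv2.resize(S["scene"][120:220,180:310,::-1],(520,400),interpolation=2),cv2.resize(S["top"][120:160,170:240,::-1],(280,400),interpolation=2)]))
E
```

```text
scene [([218, 141, 36, 32, 530], [236.9, 157.0])]
top [([177, 129, 61, 9, 396], [207.6, 133.4])]
label? [0.5658 0.1993 0.1092]
yel sticker [0.575  0.0821 0.2586]
[0.5974 0.2765 0.    ]
[0.5931 0.0403 0.    ]
```

View pics/c.png

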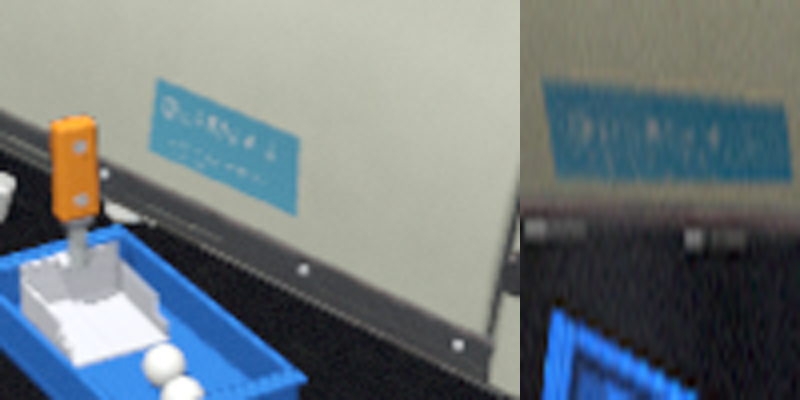

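apply_moves(
  targets=[
    {"travel": [0,0,0],"roll": 8.1,"jaw": 80},
    {"travel": [0,0,0],"roll": 8.1,"jaw": 80},
    {"travel": [0,0,0],"roll": 8.1,"jaw": 80},
    {"travel": [0,0,0],"roll": 8.1,"jaw": 80},
    {"travel": [-10.6,42.5,0],"roll": 0,"jaw": 80},
    {"travel": [-10.6,42.5,0],"roll": 0,"jaw": 80},
    {"travel": [-10.6,42.5,0],"roll": 0,"jaw": 80},
    {"travel": [-10.6,42.5,0],"roll": 0,"jaw": 80},
    {"travel": [-10.6,42.5,0],"roll": 0,"jaw": 80},
    {"travel": [-10.6,42.5,0],"roll": 0,"jaw": 80},
  ],
)

```text
clock: 1.1
tool_pos: [0.3155, -0.4235, 0.2483]
orientation: [180.0, -0.0, 163.0]
force: [1.8, -0.8, -0.0]
opening: 0.0804
gripper_force: 0.0
```

apply_moves(
  targets=[
    {"travel": [-10.6,42.5,0],"roll": 0,"jaw": 80},
    {"travel": [-10.6,42.5,0],"roll": 0,"jaw": 80},
    {"travel": [-10.6,42.5,0],"roll": 0,"jaw": 80},
    {"travel": [-10.6,42.5,0],"roll": 0,"jaw": 80},
    {"travel": [-10.6,42.5,0],"roll": 0,"jaw": 80},
    {"travel": [-10.6,42.5,0],"roll": 0,"jaw": 80},
    {"travel": [9.5,43.9,0],"roll": 0,"jaw": 80},
    {"travel": [9.5,43.9,0],"roll": 0,"jaw": 80},
    {"travel": [9.5,43.9,0],"roll": 0,"jaw": 80},
    {"travel": [9.5,43.9,0],"roll": 0,"jaw": 80},
  ],
)

```text
clock: 2.1
tool_pos: [0.4646, -0.0189, 0.2485]
orientation: [180.0, -0.0, 163.1]
force: [1.3, -0.2, 0.3]
opening: 0.0799
gripper_force: 0.0
```

apply_moves(
  targets=[
    {"travel": [9.5,43.9,0],"roll": 0,"jaw": 80},
    {"travel": [9.5,43.9,0],"roll": 0,"jaw": 80},
    {"travel": [9.5,43.9,0],"roll": 0,"jaw": 80},
    {"travel": [9.5,43.9,0],"roll": 0,"jaw": 80},
    {"travel": [9.5,43.9,0],"roll": 0,"jaw": 80},
    {"travel": [9.5,43.9,0],"roll": 0,"jaw": 80},
    {"travel": [0,0,0],"roll": 0,"jaw": 80},
    {"travel": [0,0,0],"roll": 0,"jaw": 80},
  ],
)

```text
clock: 2.9
tool_pos: [0.4868, 0.2486, 0.2477]
orientation: [-179.9, -0.1, 163.2]
force: [-0.7, -0.7, -0.1]
opening: 0.0803
gripper_force: 0.0
```

apply_moves(
  targets=[
    {"travel": [0,0,35],"roll": 0,"jaw": 80},
    {"travel": [0,0,35],"roll": 0,"jaw": 80},
    {"travel": [0,0,35],"roll": 0,"jaw": 80},
    {"travel": [0,0,25],"roll": 0,"jaw": 80},
    {"travel": [0,0,9],"roll": 0,"jaw": 60},
    {"travel": [0,0,0],"roll": 0,"jaw": 40},
    {"travel": [0,0,0],"roll": 0,"jaw": 30},
    {"travel": [0,0,0],"roll": 0,"jaw": 24},
    {"travel": [0,0,0],"roll": 0,"jaw": 18},
    {"travel": [0,0,0],"roll": 0,"jaw": 10},
  ],
)

```text
clock: 3.9
tool_pos: [0.4875, 0.2482, 0.1104]
orientation: [179.9, 0.0, 163.1]
force: [-0.3, 0.6, -0.2]
opening: 0.0372
gripper_force: 0.0
```

apply_moves(
  targets=[
    {"travel": [0,0,0],"roll": 0,"jaw": 10},
    {"travel": [0,0,0],"roll": 0,"jaw": 10},
    {"travel": [0,0,0],"roll": 0,"jaw": 10},
  ],
)

```text
clock: 4.2
tool_pos: [0.4872, 0.2479, 0.1096]
orientation: [-180.0, -0.0, 163.1]
force: [0.2, 0.3, 0.0]
opening: 0.0161
gripper_force: 30.0
```

```bash
cat > look.py <<'E'
import sys
from h import *
a=[]
T=np.array([.4661,.1804]);ex=np.array([-.216,-.976]);ey=np.array([.976,-.216])
for n,(r0,r1,c0,c1) in(("scene",eval(sys.argv[2])),("top",eval(sys.argv[3]))):
    im=ctrl.snapshot(n);np.save("pics/%s_%s.npy"%(sys.argv[1],n),im)
    a.append(cv2.resize(im[r0:r1,c0:c1,::-1],(400,300),interpolation=2))
cv2.imwrite(f"pics/{sys.argv[1]}.png",np.vstack(a))
E
python3 look.py d "(130,250,140,300)" "(130,250,140,300)"
```

```text
(no output)
```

View pics/d.png

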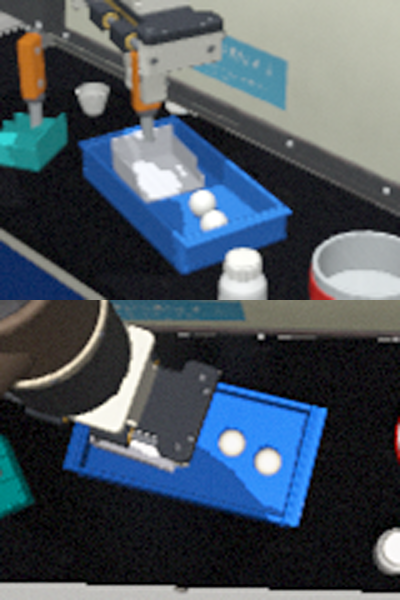

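apply_moves(
  targets=[
    {"travel": [0,0,0],"roll": -2.2,"jaw": 10},
    {"travel": [0,0,0],"roll": -2.2,"jaw": 10},
    {"travel": [3,-4,0],"roll": 0,"jaw": 10},
    {"travel": [4,-5,0],"roll": 0,"jaw": 10},
    {"travel": [4,-5,0],"roll": 0,"jaw": 10},
    {"travel": [0,-4,0],"roll": 0,"jaw": 10},
    {"travel": [0,-4,0],"roll": 0,"jaw": 10},
    {"travel": [0,-4,0],"roll": 0,"jaw": 10},
    {"travel": [0,-4,0],"roll": 0,"jaw": 10},
    {"travel": [0,-4,0],"roll": 0,"jaw": 10},
  ],
)

```text
clock: 5.3
tool_pos: [0.4692, 0.2168, 0.1096]
orientation: [180.0, 0.0, 167.5]
force: [0.4, 0.4, 0.6]
opening: 0.0163
gripper_force: 30.0
```

apply_moves(
  targets=[
    {"travel": [0,-4,0],"roll": 0,"jaw": 10},
    {"travel": [0,-4,0],"roll": 0,"jaw": 10},
    {"travel": [0,-4,0],"roll": 0,"jaw": 10},
    {"travel": [0,-4,0],"roll": 0,"jaw": 10},
    {"travel": [0,-4,0],"roll": 0,"jaw": 10},
    {"travel": [0,-4,0],"roll": 0,"jaw": 10},
    {"travel": [0,-4,0],"roll": 0,"jaw": 10},
    {"travel": [0,-4,0],"roll": 0,"jaw": 10},
    {"travel": [0,-4,0],"roll": 0,"jaw": 10},
  ],
)

```text
clock: 6.2
tool_pos: [0.4612, 0.1816, 0.1096]
orientation: [180.0, 0.0, 167.5]
force: [0.1, 1.6, 1.0]
opening: 0.0158
gripper_force: 30.0
```

```bash
python3 look.py e "(150,240,180,300)" "(150,225,180,280)"
```

```text
(no output)
```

View pics/e.png

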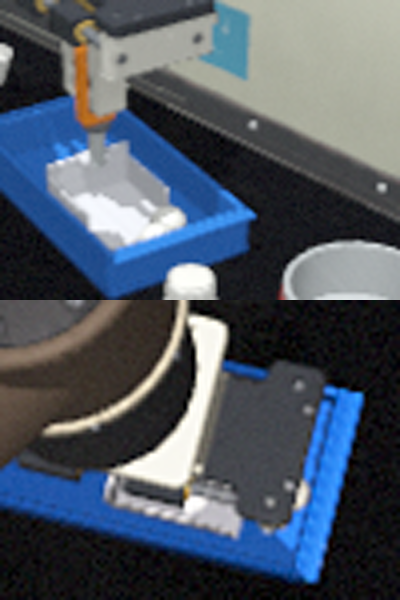

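apply_moves(
  targets=[
    {"travel": [0,-3,0],"roll": 0,"jaw": 10},
    {"travel": [0,-3,0],"roll": 0,"jaw": 10},
    {"travel": [0,-3,0],"roll": 0,"jaw": 10},
    {"travel": [0,-3,0],"roll": 0,"jaw": 10},
    {"travel": [0,-3,0],"roll": 0,"jaw": 10},
    {"travel": [0,-3,0],"roll": 0,"jaw": 10},
    {"travel": [0,-3,0],"roll": 0,"jaw": 10},
    {"travel": [0,-3,0],"roll": 0,"jaw": 10},
    {"travel": [0,-3,0],"roll": 0,"jaw": 10},
    {"travel": [0,-3,0],"roll": 0,"jaw": 10},
  ],
)

```text
clock: 7.3
tool_pos: [0.4546, 0.1523, 0.1096]
orientation: [-180.0, -0.0, 167.5]
force: [1.4, 0.9, 0.9]
opening: 0.0162
gripper_force: 30.0
```

apply_moves(
  targets=[
    {"travel": [0,-2,0],"roll": 0,"jaw": 10},
    {"travel": [0,-2,0],"roll": 0,"jaw": 10},
    {"travel": [0,-1,0],"roll": 0,"jaw": 10},
  ],
)

```text
clock: 7.6
tool_pos: [0.4536, 0.1475, 0.1096]
orientation: [-180.0, -0.0, 167.5]
force: [0.3, 2.5, 0.5]
opening: 0.0162
gripper_force: 30.0
```

```bash
python3 look.py f "(150,240,180,300)" "(150,225,180,280)"
```

```text
(no output)
```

View pics/f.png

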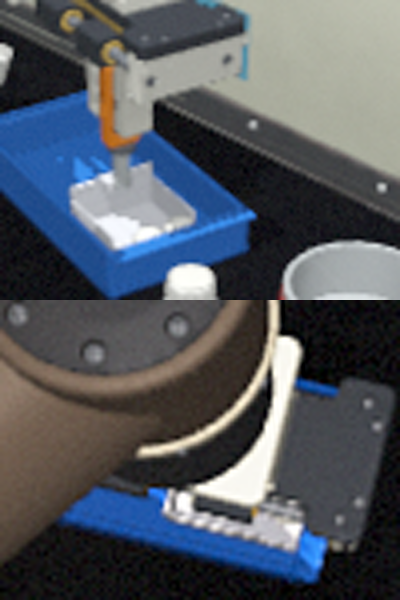

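```bash
python3 - <<'E'
import numpy as np,cv2
e=np.load('pics/e_scene.npy')[185:230,190:262,::-1];f=np.load('pics/f_scene.npy')[185:230,190:262,::-1]
g=lambda a:cv2.resize((255*(a/255.)**1.0).astype(np.uint8),(576,300),interpolation=0)
cv2.imwrite('pics/g.png',np.vstack([g(e)[:299],g(f)[:300]]))
E
```

```text
(no output)
```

View pics/g.png

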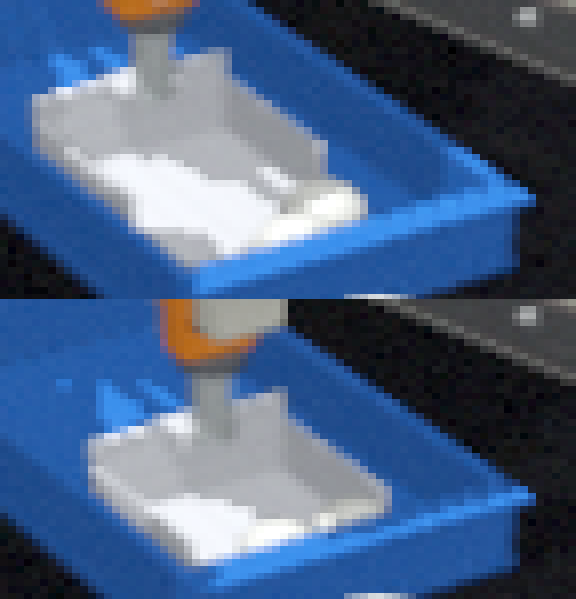

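apply_moves(
  targets=[
    {"travel": [1,0,0],"roll": 0,"jaw": 10},
    {"travel": [2,0,0],"roll": 0,"jaw": 10},
    {"travel": [2,0,0],"roll": 0,"jaw": 10},
    {"travel": [1,0,0],"roll": 0,"jaw": 10},
    {"travel": [0,-1,0],"roll": 0,"jaw": 10},
    {"travel": [0,0,0],"roll": 0,"jaw": 10},
  ],
)

```text
clock: 8.3
tool_pos: [0.4474, 0.1482, 0.1095]
orientation: [180.0, -0.0, 167.5]
force: [0.6, 1.8, 0.2]
opening: 0.0156
gripper_force: 30.0
```

apply_moves(
  targets=[
    {"travel": [0,-1,0],"roll": 0,"jaw": 10},
    {"travel": [0,0,0],"roll": 0,"jaw": 10},
  ],
)

```text
clock: 8.5
tool_pos: [0.4474, 0.1471, 0.1096]
orientation: [180.0, -0.0, 167.5]
force: [0.2, 2.9, 1.4]
opening: 0.0157
gripper_force: 30.0
```

apply_moves(
  targets=[
    {"travel": [0,-1,0],"roll": 0,"jaw": 10},
    {"travel": [0,-1,0],"roll": 0,"jaw": 10},
    {"travel": [0,0,0],"roll": 0,"jaw": 10},
  ],
)

```text
clock: 8.8
tool_pos: [0.4472, 0.1458, 0.1097]
orientation: [179.9, 0.0, 167.4]
force: [-0.3, 4.7, 0.4]
opening: 0.0155
gripper_force: 30.0
```

apply_moves(
  targets=[
    {"travel": [0,-1,0],"roll": 0,"jaw": 10},
    {"travel": [0,-1,0],"roll": 0,"jaw": 10},
    {"travel": [0,0,0],"roll": 0,"jaw": 10},
  ],
)

```text
clock: 9.1
tool_pos: [0.4474, 0.1452, 0.11]
orientation: [179.7, 0.1, 167.4]
force: [-2.0, 9.3, 0.6]
opening: 0.0163
gripper_force: 30.0
```

```bash
python3 - <<'E'
from h import *
im=ctrl.snapshot("scene");np.save("pics/g_scene.npy",im)
H=hsv(im).astype(int)[196:226,196:250]
# cream tops: bright, weakly yellow
c=im.astype(int)[196:226,196:250];m=(H[...,2]>185)&(c[...,0]-c[...,2]>8)&(c[...,0]-c[...,2]<60)
print(blobs(m,3))
for r in range(30):print(196+r,''.join('#' if m[r,k] else ('B' if c[r,k,2]-c[r,k,0]>60 else ('w' if H[r,k,2]>200 else '.')) for k in range(54)))
E
```

```text
[]
196 BBBBBBBBBBBBBBB........BBBBBBBBBBBBBBBB...............
197 BBBBBBBBBBBBBBBB......BBBBBBBBBBBBBBBBBB..............
198 BBBBBBBBBBBBBBBB......BBBBBBBBBBBBBBBBBBBB............
199 BBBBBBBBBBBBBBBB.....BBBBBBBBBBBBBBBBBBBBBB...........
200 BBBBBBBBBBBBBBBB.....BBB....BBBBBBBBBBBBBBBB..........
201 BBBBBBBBBBBBBBBB......w.....BBBBBBBBBBBBBBBBB.........
202 BBBBBBBBBBBBBBBB............BBBBBBBBBBBBBBBBBBB.......
203 BBBBBBBBBBBBBwwww............BBBBBBBBBBBBBBBBBBB......
204 BBBBBBBBBBBBwwwww.............BBBBBBBBBBBBBBBBBBB.....
205 BBBBBBBBwwww.wwww..............BBBBBBBBBBBBBBBBBBB....
206 BBBBBwwwwww...ww................BBBBBBBBBBBBBBBBBBB...
207 BBBwwww........w.................BBBBBBBBBBBBBBBBBBBB.
208 BBB...............................BBBBBBBBBBBBBBBBBBBB
209 BBB................................BBBBBBBBBBBBBBBBBBB
210 BBB..................................BBBBBBBBBBBBBBBBB
211 BBB...................................BBBBBBBBBBBBBBBB
212 BBBB..w................................BBBBBBBBBBBBBBB
213 BBBBB.ww................................BBBBBBBBBBBBBB
214 BBBBBB.ww................................BBBBBBBBBBBBB
215 BBBBBBB.ww....www........................BBBBBBBBBBBBB
216 BBBBBBBB.wwwwwwwwwwww....................BBBBBBBBBBBBB
217 BBBBBBBBB.wwwwwwwwwwwwww........ww..ww..BBBBBBBBBBBBBB
218 BBBBBBBBBB.wwwwwwwwwwwww..www..www....BBBBBBBBBBBBBBBB
219 BBBBBBBBBBB.wwwwwwwwwwwwwwwwwwwwwwwBBBBBBBBBBBBBBBBBBB
220 BBBBBBBBBBBB.wwwwwwwwwwwwwwwwwwBBBBBBBBBBBBBBBBBBBBBBB
221 BBBBBBBBBBBBB..wwwwwwwwwwwwwwBBBBBBBBBBBBBBBBBBBBBBBBB
222 BBBBBBBBBBBBBB..wwwwwwwwwwBBBBBBBBBBBBBBBBBBBBBBBBBBBB
223 .BBBBBBBBBBBBBB.wwwwwwwBBBBBBBBBBBBBBBBBBBBBBBBBBBBBBB
224 ..BBBBBBBBBBBBBB.wwwBBBBBBBBBBBBBBBBBBBBBBBBBBBBBBBBBB
225 ...BBBBBBBBBBBBBBB.BBBBBBBBBBBBBBBBBBBBBBBBBBBBBBBBBBB
```

apply_moves(
  targets=[
    {"travel": [0,1,0],"roll": 0,"jaw": 10},
    {"travel": [0,1,0],"roll": 0,"jaw": 10},
    {"travel": [0,0,0],"roll": 0,"jaw": 25},
    {"travel": [0,0,0],"roll": 0,"jaw": 50},
    {"travel": [0,0,0],"roll": 0,"jaw": 60},
    {"travel": [0,0,-15],"roll": 0,"jaw": 60},
    {"travel": [0,0,-25],"roll": 0,"jaw": 60},
    {"travel": [0,0,-25],"roll": 0,"jaw": 60},
    {"travel": [0,0,0],"roll": 0,"jaw": 60},
  ],
)

```text
clock: 10.05
tool_pos: [0.4484, 0.1457, 0.1775]
orientation: [179.8, 0.2, 167.5]
force: [0.2, 0.3, 0.3]
opening: 0.0593
gripper_force: 0.0
```

apply_moves(
  targets=[
    {"travel": [0,0,0],"roll": -8.2,"jaw": 60},
    {"travel": [0,0,0],"roll": -8.2,"jaw": 60},
    {"travel": [0,0,0],"roll": -8.2,"jaw": 60},
    {"travel": [0,0,0],"roll": -8.2,"jaw": 60},
    {"travel": [0,0,0],"roll": -8.2,"jaw": 60},
    {"travel": [0,0,0],"roll": -8.2,"jaw": 60},
    {"travel": [0,0,0],"roll": -8.2,"jaw": 60},
    {"travel": [0,0,0],"roll": -8.2,"jaw": 60},
    {"travel": [0,0,0],"roll": -8.2,"jaw": 60},
    {"travel": [0,0,0],"roll": -8.2,"jaw": 60},
  ],
)

```text
clock: 11.05
tool_pos: [0.4464, 0.1445, 0.1738]
orientation: [180.0, -0.1, -110.2]
force: [0.2, 1.0, -0.0]
opening: 0.0598
gripper_force: 0.0
```

apply_moves(
  targets=[
    {"travel": [0,0,0],"roll": -8,"jaw": 60},
    {"travel": [0,0,0],"roll": 0,"jaw": 60},
  ],
)

```text
clock: 11.25
tool_pos: [0.4466, 0.1446, 0.174]
orientation: [180.0, -0.1, -102.4]
force: [-0.6, 0.6, 0.4]
opening: 0.0599
gripper_force: 0.0
```

```bash
python3 - <<'E'
from h import *
for n in("scene","top"):
    im=ctrl.snapshot(n);np.save(f"pics/i_{n}.npy",im);H=hsv(im);h,s,v=H[...,0],H[...,1],H[...,2]
    print(n,blobs((h<20)&(h>4)&(s>170)&(v>70)))
    c=im.astype(int)
    if n=="scene":
        for r in range(195,226):print(r,''.join('B' if c[r,k,2]-c[r,k,0]>60 else ('o' if h[r,k]<20 and s[r,k]>170 and v[r,k]>70 else ('w' if v[r,k]>200 else '.')) for k in range(196,246)))
E
```

```text
scene [([147, 143, 11, 26, 219], [151.6, 155.8]), ([208, 167, 13, 28, 265], [214.0, 180.1])]
195 BBBBBBBBBBBBBB.........BBBBBBBBBBBBBBB............
196 BBBBBBBBBBBBBBB.......BBBBBBBBBBBBBBBBB...........
197 BBBBBBBBBBBBBBBB.....BBBBBBBBBBBBBBBBBBB..........
198 BBBBBBBBBBBBBBBBB....BBBBBBBBBBBBBBBBBBBBB........
199 BBBBBBBBBBBBBBBBB....BBBBBBBBBBBBBBBBBBBBBB.......
200 BBBBBBBBBBBBBBBBB....BBBBww.BBBBBBBBBBBBBBBB......
201 BBBBBBBBBBBBBBBB......ww....BBBBBBBBBBBBBBBBBB....
202 BBBBBBBBBBBBBBBB............BBBBBBBBBBBBBBBBBBB...
203 BBBBBBBBBBBBBB..............BBBBBBBBBBBBBBBBBBBB..
204 BBBBBBBBBBBB.................BBBBBBBBBBBBBBBBBBBB.
205 BBBBBBBBB.....................BBBBBBBBBBBBBBBBBBBB
206 BBBBBB..........................BBBBBBBBBBBBBBBBBB
207 BBB............................wwBBBBBBBBBBBBBBBBB
208 BBB.............................w.BBBBBBBBBBBBBBBB
209 BBB...............................wBBBBBBBBBBBBBBB
210 BBB................................wwBBBBBBBBBBBBB
211 BBB.................................wwBBBBBBBBBBBB
212 BBBB.................................wwBBBBBBBBBBB
213 BBBBBww...............................wwBBBBBBBBBB
214 BBBBBBw................................wwBBBBBBBBB
215 BBBBBBBB...........................www...BBBBBBBBB
216 BBBBBBBBBw..................wwwwwwwwwwww.BBBBBBBBB
217 BBBBBBBBBBww.............wwwwwwwwwwwwwwwBBBBBBBBBB
218 BBBBBBBBBBBww.......wwwwwwwwwwwwwwwwwwBBBBBBBBBBBB
219 BBBBBBBBBBBBww...wwwwwwwwwwwwwwwwwwBBBBBBBBBBBBBBB
220 BBBBBBBBBBBBBww.wwwwwwwwwwwwwwwwBBBBBBBBBBBBBBBBBB
221 BBBBBBBBBBBBBBwwwwwwwwwwwwwwwBBBBBBBBBBBBBBBBBBBBB
222 BBBBBBBBBBBBBBBwwwwwwwwwwwBBBBBBBBBBBBBBBBBBBBBBBB
223 .BBBBBBBBBBBBBBBwwwwwwwBBBBBBBBBBBBBBBBBBBBBBBBBBB
224 ..BBBBBBBBBBBBBBBwwwBBBBBBBBBBBBBBBBBBBBBBBBBBBBBB
225 ...BBBBBBBBBBBBBBBBBBBBBBBBBBBBBBBBBBBBBBBBBBBBBBB
top [([432, 210, 11, 19, 59], [435.6, 220.8])]
```

apply_moves(
  targets=[
    {"travel": [0,0,25],"roll": 0,"jaw": 60},
    {"travel": [0,0,25],"roll": 0,"jaw": 60},
    {"travel": [0,0,15],"roll": 0,"jaw": 60},
    {"travel": [0,0,0],"roll": 0,"jaw": 40},
    {"travel": [0,0,0],"roll": 0,"jaw": 30},
    {"travel": [0,0,0],"roll": 0,"jaw": 24},
    {"travel": [0,0,0],"roll": 0,"jaw": 20},
    {"travel": [0,0,0],"roll": 0,"jaw": 20},
  ],
)

```text
clock: 12.15
tool_pos: [0.4473, 0.1454, 0.1103]
orientation: [-180.0, 0.1, -102.6]
force: [1.5, 0.8, -0.0]
opening: 0.0258
gripper_force: 30.6
```

```bash
python3 - <<'E'
from h import *
print(onz("scene",198,162,.103),onz("scene",214,180.1,.103))
o=ctrl.get_obs();print(o["tool_pos"],o["opening"],o["gripper_force"],o["force"])
E
```

```text
[0.48563287 0.24873205 0.103     ] [0.45127867 0.15355455 0.103     ]
[0.44729819 0.14541531 0.11026105] 0.025779759568112362 30.60877114534378 [ 1.49634742  0.80075428 -0.0492506 ]
```

```bash
python3 - <<'E'
from h import *
im=ctrl.snapshot("scene");np.save("pics/j_scene.npy",im)
K=np.array(C["scene"]["K"]);E=np.linalg.inv(np.array(C["scene"]["extrinsics"]))
def pr(p):q=K@(E@np.r_[p,1])[:3];return (q[:2]/q[2]).round(1)
def box(cx,cy):
    a=np.radians(-102.5);R=np.array([[np.cos(a),-np.sin(a)],[np.sin(a),np.cos(a)]])
    return [ (z,[pr(np.r_[R@[sx*.008,sy*.013]+[cx,cy],z]).tolist() for sx in(-1,1) for sy in(-1,1)]) for z in(.073,.137)]
for c in((.4473,.1454),(.4525,.1528)):
    for b in box(*c):print(c,b)
old=np.load("pics/i_scene.npy")
for name,m in(("before",old),("now",im)):
    H=hsv(m);o=(H[...,0]<20)&(H[...,0]>4)&(H[...,1]>170)&(H[...,2]>70)
    print(name)
    for r in range(164,198):print(r,''.join('o' if o[r,k] else '.#'[int(H[r,k,2]>120)] for k in range(195,236)))
E
```

```text
(0.4473, 0.1454) (0.073, [[208.7, 193.5], [218.5, 190.5], [212.2, 196.5], [222.1, 193.4]])
(0.4473, 0.1454) (0.137, [[208.0, 168.5], [218.1, 165.7], [211.5, 171.3], [221.7, 168.5]])
(0.4525, 0.1528) (0.073, [[208.2, 191.5], [218.0, 188.6], [211.7, 194.5], [221.5, 191.5]])
(0.4525, 0.1528) (0.137, [[207.5, 166.7], [217.6, 163.9], [211.0, 169.5], [221.2, 166.6]])
before
164 ########..##........#####################
165 ########..............###################
166 .#######.................################
167 ..#####...........#oooo#...##############
168 ...............#oooooooo#....############
169 .............#ooooooooooo......##########
170 ............##ooooooooooo.........#######
171 ...........###ooooooooooo...........#####
172 ...........###ooooooooooo.............###
173 ............##ooooooooooo...............#
174 .............#ooooo####oo................
175 .............oooooo####oo#...............
176 .............#ooooo####oo#...............
177 ..........####oooooo##oooo...............
178 ......########oooooooooooo...............
179 ...###########oooooooooooo.........
[... 1702 characters left out ...]
##........
183 ##############..oooooooooo..#####........
184 ###############.oooooooooo..#####........
185 ################oooooooooo..####.........
186 ################oooooooooo...#...........
187 ################ooooooooo#...............
188 ################oooo###oo#####...........
189 ################ooo####oo######..........
190 ###############.ooo####oo#######.........
191 ################oooo###oo#########.......
192 ##############ooooooooooo.#########......
193 ###############oooooooo#.###########.....
194 ################oooo##...############....
195 ###############.###.....###############..
196 ################.......#################.
197 #################.....###################
```

apply_moves(
  targets=[
    {"travel": [0,0,-10],"roll": 0,"jaw": 20},
    {"travel": [0,0,-10],"roll": 0,"jaw": 20},
    {"travel": [0,0,-10],"roll": 0,"jaw": 20},
    {"travel": [1,0,-10],"roll": 0,"jaw": 20},
    {"travel": [4,0,0],"roll": 0,"jaw": 20},
    {"travel": [4,0,0],"roll": 0,"jaw": 20},
    {"travel": [4,0,4],"roll": 0,"jaw": 20},
    {"travel": [0,0,5],"roll": 0,"jaw": 20},
    {"travel": [0,0,5],"roll": 0,"jaw": 20},
    {"travel": [0,0,4],"roll": 0,"jaw": 20},
  ],
)

```text
clock: 13.2
tool_pos: [0.4477, 0.1358, 0.1342]
orientation: [-179.7, 0.4, -102.5]
force: [-3.3, 12.3, 25.9]
opening: 0.0263
gripper_force: 30.0
```

```bash
python3 look.py k "(140,240,175,308)" "(150,225,180,280)"; python3 -c "
from plant import ctrl;o=ctrl.get_obs();print(o['tool_pos'],o['force'],o['moment'])"
```

```text
[0.44764734 0.13582735 0.13402411] [-1.64371532  8.48928321 17.60171811] [ 2.96825611  1.05325227 -0.07721613]
```

View pics/k.png

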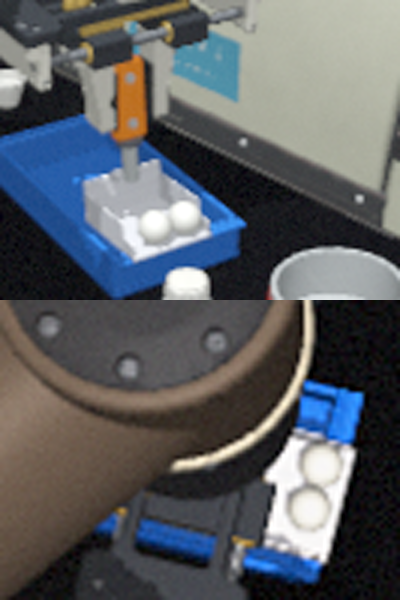

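```bash
cat > balls.py <<'E'
from h import *
im=ctrl.snapshot("top").astype(int);s=ctrl.snapshot("scene")
o=ctrl.get_obs();t=o["tool_pos"];y=np.radians(o["orientation"][2]);mx=np.array([np.cos(y),np.sin(y)])
# ball tops: whitish-cream vs scoop white
H=hsv(s)
def circ(g,lo,hi):
    g=cv2.resize(g.astype(np.uint8),None,fx=4,fy=4,interpolation=cv2.INTER_CUBIC)
    c=cv2.HoughCircles(cv2.GaussianBlur(g,(5,5),0),cv2.HOUGH_GRADIENT,1,40,param1=60,param2=14,minRadius=lo,maxRadius=hi);return None if c is None else c[0][:4]
import sys
r0,r1,c0,c1=eval(sys.argv[1])
g=cv2.cvtColor(s,cv2.COLOR_RGB2GRAY)[r0:r1,c0:c1]
K=np.array(C["scene"]["K"]);E=np.linalg.inv(np.array(C["scene"]["extrinsics"]))
c=circ(g,22,32)
for u,v,r in ([] if c is None else c):
    u,v=u/4+c0,v/4+r0;p=onz("scene",u,v,t[2]-.088)[:2]-t[:2];print("ball px",round(u,1),round(v,1),r/4,"scoop x,y mm",(1e3*p@mx).round(1),(1e3*(p@[-mx[1],mx[0]])).round(1))
print(t,o["orientation"],o["force"])
E
python3 balls.py "(195,228,200,250)"
```

```text
ball px 225.4 214.9 5.975 scoop x,y mm 44.1 -8.3
ball px 234.4 208.4 6.15 scoop x,y mm 31.5 23.2
[0.44759953 0.1357715  0.13401468] [-179.66302212    0.37939215 -102.44761471] [-1.50313905  8.43484822 17.26809815]
```

apply_moves(
  targets=[
    {"travel": [0,0,1],"roll": 0,"jaw": 20},
    {"travel": [0,0,1],"roll": 0,"jaw": 20},
  ],
)

```text
clock: 13.6
tool_pos: [0.4483, 0.1367, 0.133]
orientation: [-179.6, 0.5, -102.4]
force: [-4.6, 13.6, 26.9]
opening: 0.0259
gripper_force: 29.9
```

```bash
python3 balls.py "(195,228,200,250)"
```

```text
ball px 227.6 203.9 6.35 scoop x,y mm 6.0 20.9
ball px 217.4 205.6 7.3 scoop x,y mm 0.1 -3.1
[0.44830887 0.13666408 0.13290722] [-179.58504027    0.48868702 -102.42185007] [-2.78425953 11.33823282 23.82739727]
```

apply_moves(
  targets=[
    {"travel": [0,0,-3],"roll": 0,"jaw": 20},
    {"travel": [0,0,-5],"roll": 0,"jaw": 20},
    {"travel": [0,0,-8],"roll": 0,"jaw": 20},
    {"travel": [0,0,-12],"roll": 0,"jaw": 20},
    {"travel": [0,0,-12],"roll": 0,"jaw": 20},
    {"travel": [0,0,-8],"roll": 0,"jaw": 20},
    {"travel": [0,0,-4],"roll": 0,"jaw": 20},
  ],
)

```text
clock: 14.4
tool_pos: [0.4442, 0.1323, 0.1821]
orientation: [-180.0, 0.0, -102.6]
force: [0.3, 0.2, -2.9]
opening: 0.0263
gripper_force: 29.9
```

```bash
python3 balls.py "(165,215,195,250)"; python3 balls.py "(165,215,195,250)"
```

```text
[0.44418957 0.1324524  0.18182748] [-1.79984182e+02  2.36868173e-02 -1.02549348e+02] [-0.48271654 -0.13624153 -2.51015803]
ball px 214.9 188.1 7.55 scoop x,y mm -4.5 -5.6
ball px 221.9 201.9 6.7 scoop x,y mm 55.1 -22.7
[0.44384563 0.13227159 0.18113211] [ 1.79968134e+02 -2.33660500e-02 -1.02553918e+02] [ 0.26125601  0.80059156 -1.54838439]
```

```bash
cat > asc.py <<'E'
from h import *
import sys
r0,r1,c0,c1=eval(sys.argv[1]);im=ctrl.snapshot(sys.argv[2] if len(sys.argv)>2 else "scene");H=hsv(im);c=im.astype(int)
for r in range(r0,r1):print(r,''.join('B' if c[r,k,2]-c[r,k,0]>60 else 'o' if H[r,k,0]<20 and H[r,k,1]>150 and H[r,k,2]>70 else " .:-=+*%#@"[H[r,k,2]*10//256] for k in range(c0,c1)))
E
python3 asc.py "(165,215,195,250)"
```

```text
asc.py:4: RuntimeWarning: overflow encountered in scalar multiply
  for r in range(r0,r1):print(r,''.join('B' if c[r,k,2]-c[r,k,0]>60 else 'o' if H[r,k,0]<20 and H[r,k,1]>150 and H[r,k,2]>70 else " .:-=+*%#@"[H[r,k,2]*10//256] for k in range(c0,c1)))
Traceback (most recent call last):
  File "asc.py", line 4, in <module>
    for r in range(r0,r1):print(r,''.join('B' if c[r,k,2]-c[r,k,0]>60 else 'o' if H[r,k,0]<20 and H[r,k,1]>150 and H[r,k,2]>70 else " .:-=+*%#@"[H[r,k,2]*10//256] for k in range(c0,c1)))
                                  ~~~~~~~^^^^^^^^^^^^^^^^^^^^^^^^^^^^^^^^^^^^^^^^^^^^^^^^^^^^^^^^^^^^^^^^^^^^^^^^^^^^^^^^^^^^^^^^^^^^^^^^^^^^^^^^^^^^^^^^^^^^^^^^^^^^^^^^^^^^^^^^^^^^^^^^
  File "asc.py", line 4, in <genexpr>
    for r in range(r0,r1):print(r,''.join('B' if c[r,k,2]-c[r,k,0]>60 else 'o' if H[r,k,0]<20 and H[r,k,1]>150 and H[r,k,2]>70 else " .:-=+*%#@"[H[r,k,2]*10//256] for k in range(c0,c1)))
                                                                                                                                                 ~~~~~~~~~~~^^~~~
OverflowError: Python integer 256 out of bounds for uint8
```

```bash
sed -i 's/H\[r,k,2\]\*10/int(H[r,k,2])*10/;s/H=hsv(im)/H=hsv(im)/' asc.py; python3 asc.py "(165,215,192,250)"
```

```text
165  ...::--:::-::-+*+=+=oooooooooo*************BBBBBBBBBBBBBB
166 ... ..::--:::::----+ooooooooooo+**************BBBBBBBBBBBB
167 .....  .::--:::::::oooooooooo+=+****************BBBBBBBBBB
168 . . . ....:---:::::-+oooo++=---==+****************BBBBBBBB
169 .......  ..::---::::-====-----:--==++***************BBBBBB
170 .  .... .... :=+--::::-------::::--==++****************BBB
171 ...  .........+%%*=-::---===-::::::--==++****************B
172 ............ .*%#%%*=--=++++=::::::::---=++***************
173 ... ....... . -*%##%%*==+**+=--:::::::::--=++*************
174 ...............-*%%%%%*=++*+=----:::::::::--=++***********
175 ... ......... ..-==+++==++*+=:::---:::::::::-==++*********
176 .......... ....-BBB.. .=++*+=-::::-=--:::::::---=++*******
177 ...........:BBBBBBBB...=++*+=::-*%*+----::::::::--==++****
178       ..-BBBBBBBBBBBB:.=++*++****%*+-:----:::::::---==++**
179     :BBBBBBBBBBBBBBBB+++++*++*%*****=:::----::::::::---=++
180 :BBBBBBBBBBBBBBBBBB*****++*++*******=--:::-:::::::::::--==
181 BBBBBBBBBBBBBBBBB##%****++*++**%%%%*+==--:::::::::::::::--
182 BBBBBBBBBBBBBB%%%##*****+
[... 1349 characters left out ...]
B.     
204 BBBBBBBBBBBBBBBBBBBBB%%**%#@@@@@@@@@@@@@@@##%*BBBBBBB.    
205 BBBBBBBBBBBBBBBBBBBBBB*%**%@@@@@@@@@@@@#%%*BBBBBBBBBBB-   
206 BBBBBBBBBBBBBBBBBBBBBBB***%#@@@@@@@@#%%*BBBBBBBBBBBBBBBB  
207 BBBBBBBBBBBBBBBBBBBBBBBB**%%#@@@###%%BBBBBBBBBBBBBBBBBBBB 
208 BBBBBBBBBBBBBBBBBBBBBBBBBB%%###%%BBBBBBBBBBBBBBBBBBBBBBBBB
209 BBBBBBBBBBBBBBBBBBBBBBBBBBB%%%BBBBBBBBBBBBBBBBBBBBBBBBBBBB
210 BBBBBBBBBBBBBBBBBBBBBBBBBBBBBBBBBBBBBBBBBBBBBBBBBBBBBBBBBB
211 BBBBBBBBBBBBBBBBBBBBBBBBBBBBBBBBBBBBBBBBBBBBBBBBBBBBBBBBBB
212 BBBBBBBBBBBBBBBBBBBBBBBBBBBBBBBBBBBBBBBBBBBBBBBBBBBBBBBBBB
213 BBBBBBBBBBBBBBBBBBBBBBBBBBBBBBBBBBBBBBBBBBBBBBBBBBBBBBBBBB
214 BBBBBBBBBBBBBBBBBBBBBBBBBBBBBBBBBBBBBBBBBBBBBBBBBBBBBBBBBB
```

apply_moves(
  targets=[
    {"travel": [0,0,0],"roll": -4,"jaw": 20},
    {"travel": [0,0,0],"roll": -7,"jaw": 20},
    {"travel": [0,0,0],"roll": -7,"jaw": 20},
    {"travel": [0,0,0],"roll": -7,"jaw": 20},
    {"travel": [0,0,0],"roll": -7,"jaw": 20},
    {"travel": [0,0,0],"roll": -7,"jaw": 20},
    {"travel": [0,0,0],"roll": -7,"jaw": 20},
    {"travel": [0,0,0],"roll": -7,"jaw": 20},
    {"travel": [0,0,0],"roll": -7,"jaw": 20},
    {"travel": [0,0,0],"roll": -7,"jaw": 20},
  ],
)

```text
clock: 15.7
tool_pos: [0.4439, 0.1323, 0.1811]
orientation: [179.9, 0.0, -35.3]
force: [-1.0, -0.9, -2.8]
opening: 0.026
gripper_force: 29.9
```

apply_moves(
  targets=[
    {"travel": [0,0,0],"roll": -7,"jaw": 20},
    {"travel": [0,0,0],"roll": -7,"jaw": 20},
    {"travel": [0,0,0],"roll": -7,"jaw": 20},
    {"travel": [0,0,0],"roll": -7,"jaw": 20},
    {"travel": [0,0,0],"roll": -7.5,"jaw": 20},
    {"travel": [0,0,0],"roll": 0,"jaw": 20},
  ],
)

```text
clock: 16.3
tool_pos: [0.4439, 0.1323, 0.1811]
orientation: [180.0, 0.0, 0.1]
force: [-0.6, -0.4, -2.6]
opening: 0.0257
gripper_force: 29.9
```

```bash
python3 asc.py "(155,215,192,255)"; python3 -c "
from plant import ctrl;o=ctrl.get_obs();print(o['tool_pos'],o['orientation'],o['joint_pos'])"
```

```text
155 ::--=++*********=.oooooooo:=****+**+**BBBBBBB**BB***BBBBBBBBBB*
156 ::::--=++*******=.oooooooo.=****+*+***BBBBBBBBBBB**BBBBBBBBBBB*
157 ::::::--=++****%+.oooooooo:+******+***BBBBBBBBBBBBBBBBBBBBBBBB*
158 -:::::::--=+++*%+.oooooooo=****+++****BBBBBBBBBBBBBBBBB*BBBBBB*
159 ==-:::::::--==++=.oooooooo+****++*****BBBBBBBBBBBBBBBBB**BBBBB*
160 --==-:::::::--==-.-ooooooo+****+******BBBBBBBBBBBBBBBBBBBBBBBB*
161 ::--=-::::::::---==*o%%ooo+************BBBBBB*BBBBBBBBBBBBBBBB*
162 --::-----::::++---=*%**ooo+***********BBBBBBBBB**BBBBBBBBBBBBB*
163 ::--:::----:-*%-::-o%***oo+*********++*BBBBBBBBB*BBBBBBBBBBBBB*
164 ..::--:::----=+-:::oo***oo=*******+******BBBBBBBBBBBBBBBBBBBBB*
165 ....::--:::::::::::=oooooo=+****++**********BBBBBBBBBBBBBBBBBB*
166  .....::--::::::::::oooooooo**++**************BBBBBBBBBBBBBBBB*
167 ....  ..::--::::::::-+*ooooooo++****************BBBBBBBBBBBBBB*
168 .... .....:---:::::::=++*oooo=-==+****************BBBBBBBBBBBB*
169 ........ ..::---:::::-==++++=::--==++***************BBBBBBBBBB*
170 .............:=+--::::-==---:::::--==++****************BBBBBBB*
171 ..... ..
[... 2463 characters left out ...]
BBBBBBBBBBBBBBBBBBBBBBBBBBBBBBBBBB     .
208 BBBBBBBBBBBBBBBBBBBBBBBBBBBBBBBBBBBBBBBBBBBBBBBBBBBBBBBBBB.    
209 BBBBBBBBBBBBBBBBBBBBBBBBBBBBBBBBBBBBBBBBBBBBBBBBBBBBBBBBBBB:   
210 BBBBBBBBBBBBBBBBBBBBBBBBBBBBBBBBBBBBBBBBBBBBBBBBBBBBBBBBBBBB:  
211 BBBBBBBBBBBBBBBBBBBBBBBBBBBBBBBBBBBBBBBBBBBBBBBBBBBBBBBBBBBBB: 
212 BBBBBBBBBBBBBBBBBBBBBBBBBBBBBBBBBBBBBBBBBBBBBBBBBBBBBBBBBBBBBBB
213 BBBBBBBBBBBBBBBBBBBBBBBBBBBBBBBBBBBBBBBBBBBBBBBBBBBBBBBBBBBBBBB
214 BBBBBBBBBBBBBBBBBBBBBBBBBBBBBBBBBBBBBBBBBBBBBBBBBBBBBBBBBBBBBBB
[0.4439484  0.13234116 0.18118299] [ 1.79971244e+02  3.85432576e-02 -1.99102766e-01] [ 4.10542270e+01  3.75933389e+00 -3.06332140e+01 -4.59785245e-03
 -5.56553904e+01  4.87492755e+01]
```

apply_moves(
  targets=[
    {"travel": [0,5,0],"roll": 0,"jaw": 20},
    {"travel": [0,10,0],"roll": 0,"jaw": 20},
    {"travel": [0,18,0],"roll": 0,"jaw": 20},
    {"travel": [0,25,0],"roll": 0,"jaw": 20},
    {"travel": [0,30,0],"roll": 0,"jaw": 20},
    {"travel": [0,33,0],"roll": 0,"jaw": 20},
    {"travel": [0,33,0],"roll": 0,"jaw": 20},
    {"travel": [0,33,0],"roll": 0,"jaw": 20},
    {"travel": [0,33,0],"roll": 0,"jaw": 20},
    {"travel": [0,30,0],"roll": 0,"jaw": 20},
  ],
)

```text
clock: 17.35
tool_pos: [0.4433, -0.1196, 0.1817]
orientation: [-180.0, -0.0, -0.2]
force: [0.7, 1.1, -3.0]
opening: 0.0255
gripper_force: 29.9
```

apply_moves(
  targets=[
    {"travel": [0,25,0],"roll": 0,"jaw": 20},
    {"travel": [0,18,0],"roll": 0,"jaw": 20},
    {"travel": [0,12,0],"roll": 0,"jaw": 20},
    {"travel": [0,6,0],"roll": 0,"jaw": 20},
    {"travel": [0,2,0],"roll": 0,"jaw": 20},
    {"travel": [0,0,0],"roll": 0,"jaw": 20},
  ],
)

```text
clock: 17.95
tool_pos: [0.4439, -0.1804, 0.1815]
orientation: [-180.0, 0.0, -0.1]
force: [-0.7, 0.7, -2.4]
opening: 0.0262
gripper_force: 29.9
```

```bash
python3 -c "
from plant import ctrl;o=ctrl.get_obs();print(o['tool_pos'],o['orientation'],o['force'])"; python3 asc.py "(205,262,298,365)"; python3 asc.py "(150,215,345,415)" top
```

```text
[ 0.44385351 -0.18038973  0.18153893] [-1.79996734e+02  3.37884247e-03 -5.76483535e-02] [-0.71937285  0.72230756 -2.42385951]
205 :---=+*********************%*.:ooooo**oooooo-+*********+*++********
206 :::--=*********************%*.:ooooooooooooo-+*********+*+*********
207 :::::=**********************+.:ooooooooooooo=*********+++**********
208 ::::-+****************+***%*=.:ooooooooooooo=*********++++*********
209 ::::-+***************++***%*=.-oooooooooooo:-+********+*+**********
210 ::::=*****************+***%*-.-oooooooooooo:-+*******+*++**********
211 ::::=****************++***%*-.ooooooooooooo::+*******+**+**********
212 ::::=****************++**%%*-.-oooooooooooo:.-+*****+*+************
213 ::::+*****************++**%*:.ooooooooooooo..-+*****+**************
214 ::::+**********************+:.ooooooooooooo.-+******+**+***********
215 ---:+**********************+:.ooooooooooooo-+******++**+***********
216 .:---+*********************+.=*oooooooooooo=*******++**+***********
217   .:--=+********************+**ooo%%oooooo-=***********++**********
218     .:--=++********************oo*
[... 7287 characters left out ...]
+%#+.........:....:..::.  .            ...
206 --------------------::    .:--=-:..   .  ..  ... .   .              ..
207 --------------------:.         ...      .    .       .                
208 --------------------::    .                                           
209 --------------------::.                                           .   
210 --------------------::.         .        .                            
211 --------------------::.          .     .         .                    
212 ---------------------::   . .   ...    .                      .       
213 ---------------------::         .:.            ..             .       
214 ---------------------::.         ..       .         .
```

```bash
python3 - <<'E'
from h import *
K=np.array(C["scene"]["K"]);E=np.linalg.inv(np.array(C["scene"]["extrinsics"]))
def pr(p):q=K@(E@np.r_[p,1])[:3];return (q[:2]/q[2]).round(1)
t=np.array([.4438,.1323,.1811-.003]);a=np.radians(-102.55);Rz=np.array([[np.cos(a),-np.sin(a),0],[np.sin(a),np.cos(a),0],[0,0,1]])
for dz in(0,5):
  for th in(0,4,8,12,16):
    c,s=np.cos(np.radians(th)),np.sin(np.radians(th));R=Rz@np.array([[c,0,-s],[0,1,0],[s,0,c]])
    print(dz,th,[pr(t+R@(np.array(p)*1e-3+[0,0,dz*1e-3])) for p in((60,-33,-102),(60,33,-102),(-16,-33,-78),(-16,33,-78))])
E
```

```text
0 0 [array([219., 211.]), array([244.9, 202.6]), array([201.5, 186.4]), array([226.9, 179. ])]
0 4 [array([220.6, 210.8]), array([246.6, 202.2]), array([202.7, 187.8]), array([228.2, 180.3])]
0 8 [array([222.2, 210.2]), array([248.4, 201.6]), array([203.9, 189.1]), array([229.4, 181.5])]
0 12 [array([223.7, 209.4]), array([250. , 200.8]), array([205.2, 190.2]), array([230.7, 182.6])]
0 16 [array([225.1, 208.3]), array([251.6, 199.7]), array([206.4, 191.2]), array([232. , 183.5])]
5 0 [array([218.9, 209.1]), array([244.9, 200.6]), array([201.4, 184.5]), array([226.9, 177.1])]
5 4 [array([220.5, 208.7]), array([246.6, 200.2]), array([202.6, 185.8]), array([228.1, 178.4])]
5 8 [array([222. , 208.1]), array([248.2, 199.5]), array([203.7, 187. ]), array([229.3, 179.5])]
5 12 [array([223.4, 207.2]), array([249.8, 198.6]), array([204.9, 188.1]), array([230.5, 180.5])]
5 16 [array([224.7, 206. ]), array([251.2, 197.5]), array([206., 189.]), array([231.7, 181.4])]
```

apply_moves(
  targets=[
    {"travel": [0,0,5],"roll": 0,"jaw": 20},
    {"travel": [0,0,7],"roll": 0,"jaw": 20},
    {"travel": [0,0,8],"roll": 0,"jaw": 20},
    {"travel": [0,0,4],"roll": 0,"jaw": 20},
    {"travel": [6,0,0],"roll": 0,"jaw": 20},
    {"travel": [12,0,0],"roll": 0,"jaw": 20},
    {"travel": [17,0,0],"roll": 0,"jaw": 20},
    {"travel": [-46,0,0],"roll": 0,"jaw": 20},
    {"travel": [-46,0,0],"roll": 0,"jaw": 20},
    {"travel": [-16,0,0],"roll": 0,"jaw": 20},
  ],
)

```text
clock: 19.05
tool_pos: [0.3679, -0.1804, 0.157]
orientation: [-180.0, 0.1, -0.1]
force: [0.5, 1.0, -1.5]
opening: 0.026
gripper_force: 29.9
```

apply_moves(
  targets=[
    {"travel": [0,0,0],"roll": 0,"jaw": 20},
    {"travel": [0,0,0],"roll": 0,"jaw": 20},
  ],
)

```text
clock: 19.25
tool_pos: [0.3726, -0.1806, 0.1586]
orientation: [180.0, -0.2, -0.0]
force: [-0.1, -0.5, -0.7]
opening: 0.026
gripper_force: 29.9
```

```bash
python3 asc.py "(240,300,312,372)"; python3 asc.py "(158,212,350,408)" top
```

```text
240 ooo.:+******+***+=      .    +***%%****++*******************
241 ooo..=+*****++**+-      .    +*++*%**+====+*****************
242 ooo.-+**********+-        .  =%%**%**-..:-==+***************
243 ooo-+******+****+-         . .+**%*+-.   ::--=+*************
244 oo-=+******+****+:   .     .  .:=+=-.   .  ::-==+***********
245 oo-=************+.             ....    . ..  ::-==+*********
246 oo-=************+.       .        .            .:--=+*******
247 oo-+***********+=..::-=+++++++=-:...             ::-==+*****
248 oo-+***********=-=++***+*****+++++++=-.       .  . ::-==++**
249 oo-+*******************++++++++*++**+*++-.    .      ::-===+
250 oo-+************+++++++++++++++++++++**+++=: .      ...::-=-
251 ooo+*+********+++++++++++++++++++++++++++++++-      .....::-
252 oooo*=++****++++++++++++++++++++++++++++++++++=.    ........
253 ooooo.:-+++++++++++++++++++++++++++++++++++++++*+.  .. .....
254 +o+++=.-++++++++++++++++++++++++++++++++++++++*%#*:  .......
255 -=-+***+*++++++++++++++++++++++++++++++++++++++*%#%-   .....
256 -=+*%%%%**+++++++++++++++++++++++++++++++++++++**%#%-...
[... 5501 characters left out ...]
=======
201 ============-+#@####@%-.-=================================
202 ==+=========-+#@#@##@%=::========++=+=+====+=============+
203 ====+++===++-+#@@@#@@%+::=+++=+======++++==+=+====+===+===
204 +++++=+++=++-=#@@@@@@#+::=+++++++++++++++++++++=+++======+
205 ++++++++++++==#@@@@@@#+::=++++++++++=+++++++++++++++++++++
206 ++++++++++++==#@@@@@@#+::=++++++++++++++++++++++++++=+++++
207 ++++++++++++==#@@@@@@#+::=++++++++++++++++++++++=+++++++++
208 ++++++++++++==#@@@@@@#+::=++++++++++++++++++++++++++++++++
209 ++++++++++++=-#@@@@@@#+::=++++++++++++++++++++++++++++++++
210 +++++++++++++=#@@@@@@#+::=++++++++++++++++++++++++++++++++
211 -=+++++++++++=#@@@@@@#+::+++++++++++++++++++++++++++++++++
```

apply_moves(
  targets=[
    {"travel": [15,0,-16],"roll": 0,"jaw": 20},
    {"travel": [30,0,-16],"roll": 0,"jaw": 20},
    {"travel": [27,0,0],"roll": 0,"jaw": 20},
    {"travel": [0,-30,0],"roll": 0,"jaw": 20},
    {"travel": [0,-45,0],"roll": 0,"jaw": 20},
    {"travel": [0,-45,0],"roll": 0,"jaw": 20},
    {"travel": [0,-45,0],"roll": 0,"jaw": 20},
    {"travel": [0,-45,0],"roll": 0,"jaw": 20},
    {"travel": [0,-45,0],"roll": 0,"jaw": 20},
    {"travel": [0,-45,0],"roll": 0,"jaw": 20},
  ],
)

```text
clock: 20.35
tool_pos: [0.4438, 0.1221, 0.1898]
orientation: [-180.0, -0.0, -0.0]
force: [1.2, -0.6, -1.1]
opening: 0.0263
gripper_force: 29.9
```

```bash
cat > jar.py <<'E'
from h import *
im=ctrl.snapshot("top");np.save("pics/jar_top.npy",im);b=np.load("pics/top0.npy")
d=np.abs(im.astype(int)-b).max(2)
g=cv2.resize(cv2.cvtColor(im,cv2.COLOR_RGB2GRAY)[155:215,345:415],None,fx=4,fy=4,interpolation=2)
c=cv2.HoughCircles(cv2.GaussianBlur(g,(5,5),0),cv2.HOUGH_GRADIENT,1,30,param1=50,param2=13,minRadius=16,maxRadius=30)
print(None if c is None else [(np.round(onz("top",u/4+345,v/4+155,.0185)[:2]-[.474,-.181],4).tolist(),r/4) for u,v,r in c[0]])
for r in range(160,210):print(r,''.join("@" if d[r,k]>60 else "+" if d[r,k]>25 else "." for k in range(350,408)))
E
python3 jar.py; python3 -c "
from plant import ctrl;o=ctrl.get_obs();print(o['tool_pos'],o['orientation'],o['force'])"
```

```text
[([-0.0202, 0.0119], np.float32(6.775)), ([-0.0223, -0.0169], np.float32(4.55)), ([-0.0149, 0.0283], np.float32(4.3)), ([0.0053, 0.0288], np.float32(6.775)), ([0.0289, -0.0373], np.float32(4.3))]
160 ..........................................................
161 ..........................................................
162 ..........................................................
163 ..........................................................
164 ..........................................................
165 ..........................................................
166 ..........................................................
167 ..........................................................
168 ..........................................................
169 ..........................................................
170 ..........................................................
171 ..........................................................
172 ..........................................................
173 ..........................................................
174 ..................
[... 1668 characters left out ...]
..........
201 ..............+.++++@@@@+.....++++++..+@@@@+..............
202 .................++@@@@@@@@++++...++@@@@@@+...............
203 ..................++++@@@@@@@@@@@@@@@@@++...............+.
204 ..................++++++@@@@@@@@@@@@@++...................
205 ..................++..+++++++++++++++.....................
206 ........................++..+++++.........................
207 ..........................................................
208 ..........................................................
209 ..........................................................
[0.44512275 0.12721151 0.19005853] [-1.79885748e+02 -1.52664571e-01  9.74011926e-02] [ 1.64105151  7.21906445 -0.90143532]
```

```bash
python3 - <<'E'
from h import *
im=np.load("pics/jar_top.npy");H=hsv(im);v=H[...,2].astype(int)
for r in range(163,206):print(r,''.join("0123456789ABCDEF"[v[r,k]//16] for k in range(355,405)))
E
python3 asc.py "(250,296,315,370)"; python3 asc.py "(160,215,195,262)"
```

```text
163 01101111000000006BDDEEDDCCCDEEEDA50011111111011010
164 10001110001004ACEEDCA9887778ABBBDEB730101011000111
165 1011010001039BEEB9865656565555569CEEB5100110000110
166 111001110048DEC96555677655556555569CED810111100000
167 01000000069CCA67ACDCDDDDCB9655555556AEE93010001110
168 111110106ACDAACDEEEEEEEEEEEDB865555548CD9300010110
169 010000069CCACEEEEEEEEEEEEEEEEDC85555546BD930001000
170 10010078BDDDEEEEEEEEEEEEEEEEEEEC86555546BD93011111
171 1100048ADEEEEEEEEEEEEEEEEEEEEEEEEB6455546CD7011111
172 0101289CEEEEEEEEEEEEEEEEEEEEEEEEEEB7555446DB301011
173 010069BDEEEEEEEEEEEEEEEEEEEEEEEEEEEB645544AD930110
174 010298CEEEEEEEEEEEEEEEEEEEEEEEEEEEEEB645445DB40010
175 011589DEEEEEEEEEEEEEEEEEEEEEEEEEEEEEE944443ADA3110
176 01397CDDEEEEEEEEEEEEEEEEEEEEEEEEEEEEEC644445DB3001
177 104A8CCDEEEEEEEEEEEEEEEEEEEEEEEEEEEEEEA54443AC8001
178 03789DEEEEEEEEEEEEEEEEEEEEEEEEEEEEEEEEC734448DA111
179 0476AEEEEEEEEEEEEEEEEEEEEEEEEEEEEEEEEEEA44445CA301
180 1487AEEEEEEEEEEEEEEEEEEEEEEEEEEEEEEEEEFB44443CC600
181 1586CDEEEEEEEEEEEEEEEEEEEEEEEEEEEEEEEEEB54433BC700
182 15A7CEEEEEEEEEEEEEEEEEEEEEEEEEEEEEEEEEEC64433AB600

[... 7284 characters left out ...]
BBBBBBBBBBBBBBBBBBBBBBBBBBBBBBBBBBBB:    . . .      
206 BBBBBBBBBBBBBBBBBBBBBBBBBBBBBBBBBBBBBBBBBBBBBBBBBBBB:     .       .
207 BBBBBBBBBBBBBBBBBBBBBBBBBBBBBBBBBBBBBBBBBBBBBBBBBBBBBB             
208 BBBBBBBBBBBBBBBBBBBBBBBBBBBBBBBBBBBBBBBBBBBBBBBBBBBBBBB..          
209 BBBBBBBBBBBBBBBBBBBBBBBBBBBBBBBBBBBBBBBBBBBBBBBBBBBBBBBB:      .   
210 BBBBBBBBBBBBBBBBBBBBBBBBBBBBBBBBBBBBBBBBBBBBBBBBBBBBBBBBB:  .      
211 BBBBBBBBBBBBBBBBBBBBBBBBBBBBBBBBBBBBBBBBBBBBBBBBBBBBBBBBBB:  .     
212 BBBBBBBBBBBBBBBBBBBBBBBBBBBBBBBBBBBBBBBBBBBBBBBBBBBBBBBBBBBB    .. 
213 BBBBBBBBBBBBBBBBBBBBBBBBBBBBBBBBBBBBBBBBBBBBBBBBBBBBBBBBBBBBB..... 
214 BBBBBBBBBBBBBBBBBBBBBBBBBBBBBBBBBBBBBBBBBBBBBBBBBBBBBBBBBBBBBB.....
```

apply_moves(
  targets=[
    {"travel": [0,0,0],"roll": 8.2,"jaw": 20},
    {"travel": [0,0,0],"roll": 8.2,"jaw": 20},
    {"travel": [0,0,0],"roll": 8.2,"jaw": 20},
    {"travel": [0,0,0],"roll": 8.2,"jaw": 20},
    {"travel": [0,0,0],"roll": 8.2,"jaw": 20},
    {"travel": [0,0,0],"roll": 8.2,"jaw": 20},
    {"travel": [0,0,0],"roll": 8.2,"jaw": 20},
    {"travel": [0,0,0],"roll": 8.2,"jaw": 20},
    {"travel": [0,0,0],"roll": 8.2,"jaw": 20},
    {"travel": [0,0,0],"roll": 8.2,"jaw": 20},
  ],
)

```text
clock: 21.5
tool_pos: [0.4437, 0.1189, 0.1894]
orientation: [180.0, -0.0, -82.4]
force: [-0.1, 0.1, -1.2]
opening: 0.0258
gripper_force: 29.9
```

apply_moves(
  targets=[
    {"travel": [0,0,0],"roll": 8.2,"jaw": 20},
    {"travel": [0,0,0],"roll": 8.2,"jaw": 20},
    {"travel": [0,0,0],"roll": 4.1,"jaw": 20},
    {"travel": [0,0,0],"roll": 0,"jaw": 20},
    {"travel": [0,0,0],"roll": 0,"jaw": 20},
  ],
)

```text
clock: 22.0
tool_pos: [0.4435, 0.1191, 0.1895]
orientation: [180.0, -0.0, -102.5]
force: [-0.7, -0.0, -2.1]
opening: 0.0258
gripper_force: 29.9
```

apply_moves(
  targets=[
    {"travel": [-12,0,0],"roll": 0,"jaw": 20},
    {"travel": [-20,1,0],"roll": 0,"jaw": 20},
    {"travel": [-13,1,0],"roll": 0,"jaw": 20},
    {"travel": [0,0,0],"roll": 0,"jaw": 20},
    {"travel": [0,0,15],"roll": 0,"jaw": 20},
    {"travel": [0,0,20],"roll": 0,"jaw": 20},
    {"travel": [0,0,20],"roll": 0,"jaw": 20},
    {"travel": [0,0,12],"roll": 0,"jaw": 20},
    {"travel": [0,0,5],"roll": 0,"jaw": 20},
    {"travel": [0,0,0],"roll": 0,"jaw": 20},
  ],
)

```text
clock: 23.0
tool_pos: [0.4507, 0.1639, 0.117]
orientation: [180.0, -0.1, -102.5]
force: [0.1, 0.5, -1.3]
opening: 0.0261
gripper_force: 29.9
```

apply_moves(
  targets=[
    {"travel": [0,0,2],"roll": 0,"jaw": 20},
    {"travel": [0,0,2],"roll": 0,"jaw": 20},
    {"travel": [0,0,2],"roll": 0,"jaw": 20},
    {"travel": [0,0,2],"roll": 0,"jaw": 20},
  ],
)

```text
clock: 23.4
tool_pos: [0.4511, 0.1639, 0.1098]
orientation: [-180.0, 0.0, -102.5]
force: [-1.0, -0.1, -1.7]
opening: 0.0257
gripper_force: 29.9
```

apply_moves(
  targets=[
    {"travel": [0,0,1],"roll": 0,"jaw": 20},
    {"travel": [0,0,1],"roll": 0,"jaw": 20},
    {"travel": [0,0,1],"roll": 0,"jaw": 20},
    {"travel": [0,0,1],"roll": 0,"jaw": 20},
  ],
)

```text
clock: 23.8
tool_pos: [0.4516, 0.1641, 0.1086]
orientation: [-179.9, 0.0, -102.5]
force: [-15.9, -2.3, 45.1]
opening: 0.0258
gripper_force: 30.0
```

apply_moves(
  targets=[
    {"travel": [0,0,1],"roll": 0,"jaw": 20},
    {"travel": [0,0,0],"roll": 0,"jaw": 20},
  ],
)

```text
clock: 24.0
tool_pos: [0.4517, 0.1646, 0.1082]
orientation: [-179.9, 0.1, -102.5]
force: [-15.7, 0.5, 39.5]
opening: 0.0261
gripper_force: 30.0
```

apply_moves(
  targets=[
    {"travel": [0,0,-2],"roll": 0,"jaw": 20},
    {"travel": [0,0,-1.5],"roll": 0,"jaw": 20},
    {"travel": [0,0,0],"roll": 0,"jaw": 20},
  ],
)

```text
clock: 24.3
tool_pos: [0.4512, 0.164, 0.1085]
orientation: [-180.0, 0.0, -102.5]
force: [-3.2, 0.1, 6.8]
opening: 0.0256
gripper_force: 29.9
```

```bash
python3 asc.py "(150,222,185,250)"
```

```text
150 :::---------::::::::::.::::--=+++++++=--:::::::---+BB++*++*+===+%
151 -------::::::::::::::.:-==+++++++==-:::::::-------=+**+++++=--=*%
152 ----:::::::::::::::--=+++++++==-::...:----------:::=+++==--==++*%
153 --:::::::::::::--=++++++++*+-::....:--:-----:::::.:-==--=B+=+++*%
154 ---::::::::--=+++++++++*****+-.....-=**:::::::::::::=*BBB**B+++*%
155 ---::::::-=++++++++++==+*****+-:.::=+**=::::::.::::=**BB***BB++**
156 -::.:::::=+++++++==-----+****+++++++*++-:::::.:::::BBBBB**BBBB***
157 :::..::::-++===---------===++***++++==+=:::::::::::BBBBBBBBBBBBB*
158 ::...:.:.:---------------:=++++====---==:::::::::::BBBBBBBBBBB*BB
159 ::...::....:---------:::::=+===--=++-++-::::::::..BBBBBBBBBBBB**B
160 :.::::::.:+*=-----::::::::----==++**+=-:::::..=B**BBBBBBBBBBBBBBB
161 ..:==:::.-*%%:::::::::::::=++=+++*****=::.=B**BBBBBB*BBBBBBBBBBBB
162 ...+*+--=++**=::::::::::::=+==+++******++***BBBBBBBBBB**BBBBBBBBB
163 . .=++++**++*+::::::::::::=*+++++*************BBBBBBBBB*BBBBBBBBB
164 .--===+++===*+::::::::::::ooo*+++***************BBBBBBBBBBBBBBBBB
165 ====--==---+*+::::::::::.:oooo-=+*************
[... 3239 characters left out ...]

212 -BBBBBBBBBBBBBB*##*%%**%%%%%%%%%%%%%%%%**%%%%%%*%BBBBBBBBBBBBBBBB
213 .BBBBBBBBBBBBBBB%##%%%%%%%%%%%%%%%%%%%%###%%%%%*%BBBBBBBBBBBBBBBB
214  .BBBBBBBBBBBBBBB%%%%%%##%%%%%%%%%%%#@@@@@#%%%%%#BBBBBBBBBBBBBBBB
215   .-BBBBBBBBBBBBBB***%%%%%%%%%%%%#@@@@@@@@@#%%%%%#BBBBBBBBBBBBBBB
216    .-BBBBBBBBBBBBBB*****#@@@##@@@@@@@@@@@@@@@#%%%%#@BBBBBBBBBBBBB
217     .-BBBBBBBBBBBBBB***%@@@@@@@@@@@@@@@@@@@@@@#%%*%BBBBBBBBBBBBBB
218      .BBBBBBBBBBBBBBB***#@@@@@@@@@@@@@@@@@@@@@##BBBBBBBBBBBBBBBBB
219   .  ..BBBBBBBBBBBBBBBB*#@@@@@@@@@@@@@@@@@@@#@BBBBBBBBBBBBBBBBBBB
220  .     .-BBBBBBBBBBBBBBB%@@@@@@@@@@@@@@@@#@BBBBBBBBBBBBBBBBBBBBBB
221 .   .   .-BBBBBBBBBBBBBB*%####@@@@@@@@@@BBBBBBBBBBBBBBBBBBBBBBBBB
```

apply_moves(
  targets=[
    {"travel": [0,0,0],"roll": 0,"jaw": 30},
    {"travel": [0,0,0],"roll": 0,"jaw": 40},
    {"travel": [0,0,0],"roll": 0,"jaw": 55},
    {"travel": [0,0,0],"roll": 0,"jaw": 60},
    {"travel": [0,0,-15],"roll": 0,"jaw": 60},
    {"travel": [0,0,-30],"roll": 0,"jaw": 60},
    {"travel": [0,0,-40],"roll": 0,"jaw": 60},
    {"travel": [0,0,-40],"roll": 0,"jaw": 60},
    {"travel": [0,0,-15],"roll": 0,"jaw": 60},
    {"travel": [0,0,0],"roll": 0,"jaw": 60},
  ],
)

```text
clock: 25.35
tool_pos: [0.4521, 0.1646, 0.2508]
orientation: [-179.8, 0.2, -102.5]
force: [0.3, -0.2, -0.0]
opening: 0.06
gripper_force: 0.0
```

```bash
python3 asc.py "(155,225,185,250)"; python3 - <<'E'
from h import *
K=np.array(C["scene"]["K"]);E=np.linalg.inv(np.array(C["scene"]["extrinsics"]))
def pr(p):q=K@(E@np.r_[p,1])[:3];return (q[:2]/q[2]).round(1)
for c in((.4512,.164),(.4512,.167)):
    a=np.radians(-102.5);R=np.array([[np.cos(a),-np.sin(a)],[np.sin(a),np.cos(a)]])
    for z in(.073,.137):print(z,[pr(np.r_[R@[sx*.008,sy*.013]+c,z]).tolist() for sx in(-1,1) for sy in(-1,1)])
    print("wall tops z29:",[pr(np.r_[R@[x,y]+c,.029]).tolist() for x in(-.016,.06) for y in(-.033,.033)])
E
```

```text
155 --:::::::--=++*******************BBBBBBBBBBBBBBBBBBB**BB***BBBBBB
156 -==-:::::::--=++*****************BBBBBBBBBBBBBBBBBBBBBBB**BBBBBBB
157 :--==-:::::::--=++***************BBBBBBBBBBBBBBBBBBBBBBBBBBBBBBBB
158 :::--==-:::::::--=++***************BBBBBBBBBBBBBBBBBBBBBBBBBBB*BB
159 :--::--==-:::::::--=++***************BBBBBBBBBBBBBBBBBBBBBBBBB*BB
160 ..:--::--==-:::::::--=++***************BBBBBBBBBBBBBBBBBBBBBBBBBB
161  ..::-:::--==-:::::::--=++****************BBB*BBBBBB*BBBBBBBBBBBB
162 .....::--::-----:::-++---==+****************BBBBBBBBBB**BBBBBBBBB
163 ..... .::--:::----:-*%-::---=+****************BBBBBBBBB*BBBBBBBBB
164 .........::--:::----=+-:::::-==++***************BBBBBBBBBBBBBBBBB
165 ....   ....::--:::-:::::::::::-==+*****************BBBBBBBBBBBBBB
166  ... .... ...::--::::::::-ooooo+--=++****************BBBBBBBBBBBB
167 ... . . ... ...::--::-ooooooooooo---=++****************BBBBBBBBBB
168 .... ......... ..:---oooooooooooo-::--==+****************BBBBBBBB
169 . .   . ..........::-*ooooooooooo=::::--==++***************BBBBBB
170 ........... ........:oooooooooooo=::::::---=++
[... 3543 characters left out ...]
BBBBBB@@@@@@@@@@@@@@@BBBBBBBBBBBBBBBBBBBBBBBBB
222         ..BBBBBBBBBBBBBBBB@@@@@@@@@@@BBBBBBBBBBBBBBBBBBBBBBBBBBBB
223 .         .-BBBBBBBBBBBBBBB@@@@@@@BBBBBBBBBBBBBBBBBBBBBBBBBBBBBBB
224            .-BBBBBBBBBBBBBBB@@@BBBBBBBBBBBBBBBBBBBBBBBBBBBBBBBBBB
0.073 [[204.6, 190.0], [214.3, 187.1], [208.0, 192.9], [217.8, 190.0]]
0.137 [[203.7, 165.2], [213.8, 162.5], [207.2, 168.0], [217.3, 165.2]]
wall tops z29: [[196.0, 207.1], [220.2, 199.5], [212.1, 222.3], [237.1, 213.8]]
0.073 [[203.7, 189.5], [213.5, 186.6], [207.1, 192.5], [216.9, 189.5]]
0.137 [[202.8, 164.8], [212.9, 162.1], [206.3, 167.5], [216.4, 164.8]]
wall tops z29: [[195.1, 206.6], [219.4, 199.0], [211.2, 221.7], [236.1, 213.3]]
```

```bash
python3 -c "
from plant import ctrl;print(ctrl.close_job())"
```

```text
the job is handed in; nothing more can be done
None
```

The job is handed in at about 25 s: the last pictures show both white balls in the yellow-band jar and the empty scoop standing upright, released, on the tray floor; the hand-in call returned no verdict.

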